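# Close the test pump's water tank

### The job

Close the hand pump's water tank: with the fingertips push the standing aluminium cover over until it lies flat on the filler opening, press it down against its spring pins and push it forward (it has a rib for that) so that its free edge goes fully home beneath the steel retaining lip and stays there. Push only on the cover's bare metal; do not pinch it or touch the rubber seal on its inner face. Leave all the loose parts and tools where they are, and finish clear of everything.

Things in the scene. Friction and masses are not known exactly. Their poses are not given: they have to be found in the camera images.
- tank: yellow steel tank of a hand pump, fixed, 120 mm high. Origin on the bench under the middle of the filler opening; spans x -95 to 95, y -125 to 235 mm. Its x axis points from the cover's hinge to the lip (away from the robot, yaw within 0.55 rad). Pump column, gauge and handle (to 200 mm above the tank's top) stand at y 150 to 430; the rest of the top is clear but for two small loose parts.
- cover_hinge (a point): middle of the cover's hinge line, which runs along the tank's y, 126 mm above the bench, 6 mm above the tank's top, at tank x -62 mm with slide 0; it moves with the slide. The cover is an aluminium plate 186 mm wide along the hinge, 125 mm from hinge to free edge, 3 mm thick above the hinge line when flat.
- cover (a joint): cover's opening angle, rad: 0 flat, 1.57 upright, up to 1.9 leaning back from the lip; starts 1.3 to 1.75. It stays where it is left (1 to 2 N at its edge turn it), but when nearly flat two spring pins under its free edge lift it to about 0.1 rad, where its edge would ride over the lip. Pressing it flat takes about 5 N at the rib. Its outer face looks away from the lip when upright, up when flat.
- cover_slide (a joint): how far the cover, its hinge pin in slots, has been slid along the tank's x towards the lip, m: 0 to 0.018 (stop); starts at 0 to 0.003. Sliding takes about 4 to 8 N. Beyond 0.005 the cover no longer folds past the lip: fold first, press flat, then slide while pressing.
- cover_edge (a point): middle of the cover's free edge, on its outer face, 125 mm from the hinge line
- cover_rib (a point): middle of the top of the push rib on the cover's outer face: a bar 120 mm long parallel to the hinge, 8 mm thick, 12 mm high above that face, centre line 90 mm from the hinge line. The face between hinge and rib is flat and free: a fingertip set there can press down and push on the rib.
- lip (a point): middle of the hinge-side edge of the fixed steel retaining lip, on its upper face, 135 mm above the bench. A strip 150 mm long along the tank's y, 4 mm thick; its underside is 2 mm above the flat cover's upper face. It is 131 mm from the hinge line at slide 0, so the edge is 12 mm beneath it at the end of the slide.
- seal: black rubber seal, 109 by 176 by 3 mm, glued to the cover's inner face (faces the lip while the cover stands); not to be touched. Origin on the hinge line, x axis towards the free edge.
- coupling: loose brass hose coupling, 24 mm hexagon, 40 mm high, standing on the tank's top beside the cover; origin under its centre; leave alone
- plug: loose steel pipe plug, 24 mm across, 26 mm high, standing on the tank's top beside the cover; origin under its centre; leave alone
- spanner_big: loose spanner, 220 mm long, lying on the bench on the robot's side of the tank; leave alone
- spanner_small: loose spanner, 160 mm long, lying beside the other spanner; leave alone
- bolt: loose hexagon bolt, 72 mm high, standing on its head on the bench beyond the tank; leave alone
- oil_bottle: white plastic bottle, 56 mm across, 150 mm high, standing on the bench at the tank's right end (tank -y); leave alone
- grease_tin: steel tin, 68 mm across, 60 mm high, standing on the bench beyond the tank; leave alone

How it is judged (in metres and radians):
On the way, in this order (a step that is already met when the one before it is completed fails the run):
1. the cover is folded over onto the opening (value of joint cover below 0.15 rad), for 0.1 s.
2. its free edge is home beneath the lip (value of joint cover below 0.04 rad and value of joint cover_slide above 0.013 m), for 0.2 s.
At the end, for the whole second after the job is handed in: The cover lies flat (less than 0.04 rad open) and has been slid at least 13 mm of its 18 mm, so that its edge is at least 7 mm beneath the lip; it is at rest, and every loose part is within 30 mm of where it stood (all of step 2 and velocity of joint cover between -0.05 and 0.05 rad/s and distance of each of coupling, plug, spanner_big, spanner_small, bolt, oil_bottle, grease_tin from where it was at the start of the episode below 0.03 m); the robot touches nothing.
It fails at once if the rubber seal is touched (the cover is pinched) (contact force between the fingers and seal above 1 N).
It fails at once if a loose part or tool is lifted, carried or knocked away (distance of any of coupling, plug, spanner_big, spanner_small, bolt, oil_bottle, grease_tin from where it was at the start of the episode above 0.03 m).
It also fails if it takes over 42 s, if anything falls off the work surface, if the arm or the gripper's body presses on something with over 40 N, if the wrist force passes 120 N, or if a joint passes its speed limit or range.

### The arm

A 6-joint arm with a two-finger parallel gripper is mounted at the origin on the work surface. World frame = base frame: x ahead of the robot, y to its left, z up, the work surface at z = 0. Lengths are in mm, angles in rad, forces in N, time in s.
With the tool pointing down it reaches from about 325 to 900 mm from the base axis. Payload 6.1 kg.
Tool frame: the origin (TCP) lies between the finger pads; the fingertips stand 25 mm ahead of it and the grasp point (between the pads) lies 6 mm ahead of it; y points along the fingers, z is the direction in which the jaws open and shut, and the axes are right-handed (so a half turn about y gives the same grasp; the last joint's range is limited). The gripper opens to 85 mm and grips with 20 to 120 N. Pads are 22 mm wide; open, the fingers measure 114 mm over their backs; the gripper's body (76 mm by 85 mm) begins 54 mm behind the grasp point. The pads swing forward as they close: fully open they stand 13 mm farther back than shut.
Start: joints at [-1.434, 0.22, 1.526, -0, 1.395, -0.126], TCP at [162.359, -603.536, 225.3] pointing down, gripper open.
Joint ranges: [-2.98, 2.98], [-0.91, 2.08], [0.09, 2.57], [-1.24, 4.39], [0.2, 2.65], [-2.68, 2.68]. Speed limits (rad/s): [2.57, 2.57, 3.01, 3.14, 3.14, 3.14].

### API

Orientations are given as [roll, pitch, yaw] about the fixed x, y, z axes, in that order (R = Rz(yaw) Ry(pitch) Rx(roll)).
In Python, from rig import manip, eyes gives the robot as it stands.
- The arm moves only by the tool arm_command, never from a script. Its argument "series" is a list that holds one entry, the list of rows, each a list of 5 numbers: the opening, from 0 (shut) to 1 (fully open), then the shift along the tool's x, y, z in mm, then the turn about the tool's y in degrees. A call has 1 to 5 rows; each row is the pose to reach, as a shift and turn from the pose commanded when the call began, along the tool's axes at that moment; what a row does not reach only later rows make up. A row lasts 1/8 s, in which the tool goes at most 62.5 mm and 10.7 degrees, less where a joint would pass 70% of its speed; a pose out of reach is approached as far as the arm can. A call with a gripper value outside its range is refused whole. The fingers move at their own pace and stop on an object; the grip force is fixed at half the most. Time passes only in rows, so rows that repeat a pose let the fingers close. It gives the time, the measured TCP pose, the force and the opening at its end, in the units of the state.
- manip.state(): the state, without advancing time (a new reading comes with each control period).
- eyes.grab_frame(name): name is "scene" or "top" or "wrist"; returns the picture (420x560x3 uint8, red, green, blue); there is no depth.
- eyes.camera_model(name): a dict with "intrinsics" (3x3 intrinsics, pixels), "k1" (the pictures are not rectified: a ray, as slopes to the right and down, at radius r is drawn at 1 + k1 r^2 times it, then the intrinsics apply), "R" (3x3) and "t" (3): a world point X has camera coordinates R X + t. Camera axes: x right, y down, z forward; pixel columns grow to the right and rows downward; lengths in mm; the calibration is good to about 2 mm. A picture is of the moment at which its call begins: read the wrist's pose just before it. camera_model takes no time and is no camera call; for the wrist camera it gives the pose at the moment of the call.
- manip.finish_job(): hands the job in, once; it reports no verdict.
The state is a dict: "clock": time; "joint_positions": joint angles; "joint_vel": joint speeds; "joint_torque": joint torques, N m; "tool_pos": TCP position; "tool_rot": TCP orientation; "wrist_force": force on the tool from outside, world axes, zero at the start; "torque": the same for the moment, N m; "opening": finger opening in mm.
Only numpy, scipy, OpenCV 4.12 (cv2) and the standard library are available. Lean on these libraries where they do the work, as an engineer would, in place of code of your own. Each camera call takes 0.05 s, during which the arm holds its last target.

## Working session

There is one attempt and no reset: what is moved stays moved. The work goes in short steps, Python scripts to look and compute and a tool call to move; the robot and the scene stay as the last step left them, time stands still between calls to the robot, and variables do not carry over. Pictures are saved under pics/ and viewed, and the job is handed in when it is done.

Besides the shell and the picture viewer there is one more tool, called as name([rows], argument=value, ...), one row to a line, values as JSON. arm_command: Moves the arm, as the interface text tells. Its arguments: {"type":"object","properties":{"series":{"type":"array","items":{"type":"array","items":{"type":"array","items":{"type":"number"}}}}},"required":["series"]}

```bash
ls; mkdir -p pics; python3 - <<'E'
from rig import manip, eyes
import cv2
print(manip.state())
for n in ("scene","top","wrist"):
    m=eyes.camera_model(n); print(n,m)
    cv2.imwrite(f"pics/{n}0.png",eyes.grab_frame(n)[:,:,::-1])
E
```

```text
pics
{'clock': 0.0, 'joint_positions': array([-1.43410536e+00,  2.21234798e-01,  1.52759912e+00,  3.59671221e-06,
        1.39472056e+00, -1.26116971e-01]), 'joint_vel': array([-2.33870002e-04,  8.91062426e-04, -8.54559471e-05, -6.36866742e-04,
        7.68261892e-04, -1.21700795e-03]), 'joint_torque': array([ 1.82658055e-04, -4.96904325e+01, -3.89390373e+01, -5.41564907e-05,
        1.11465639e-02, -4.32393313e-05]), 'tool_pos': array([ 162.273057  , -602.92667845,  224.20024348]), 'tool_rot': array([-1.57274213e+00,  2.50275698e-04, -2.87878560e+00]), 'wrist_force': array([-0.41465737, -0.92880608,  0.16938079]), 'torque': array([-0.00752348,  0.03552939,  0.03392025]), 'opening': 85.6296129766462}
scene {'intrinsics': array([[473.52950885,   0.        , 288.45617628],
       [  0.        , 473.52950885, 208.17686755],
       [  0.        ,   0.        ,   1.        ]]), 'k1': -0.14507500676433424, 'R': array([[-0.6209427 ,  0.78375253,  0.01273311],
       [ 0.573055  ,  0.46497724, -0.67483638],
       [-0.53482533, -0.41173795, -0.73785753]]), 't': array([ 380.24172172, -276.74957966, 1293.98041671])}
top {'intrinsics': array([[425.52325963,   0.        , 284.39042839],
       [  0.        , 425.52325963, 207.88730534],
       [  0.        ,   0.        ,   1.        ]]), 'k1': -0.01672223834254246, 'R': array([[-0.02173598, -0.9995902 , -0.01862756],
       [-0.9937842 ,  0.02363697, -0.10878539],
       [ 0.10918111,  0.01614721, -0.99389071]]), 't': array([ -9.2882538 , 598.88439944, 729.85831949])}
wrist {'intrinsics': array([[307.31411162,   0.        , 277.78543612],
       [  0.        , 307.31411162, 207.70230936],
       [  0.        ,   0.        ,   1.        ]]), 'k1': -0.04815063209917767, 'R': array([[ 0.26031974, -0.96552087, -0.00175494],
       [-0.93217786, -0.25180265,  0.26007666],
       [-0.25155134, -0.06606718, -0.96558638]]), 't': array([-623.01781005,  -34.31258159,  377.86875412])}
```

View pics/scene0.png

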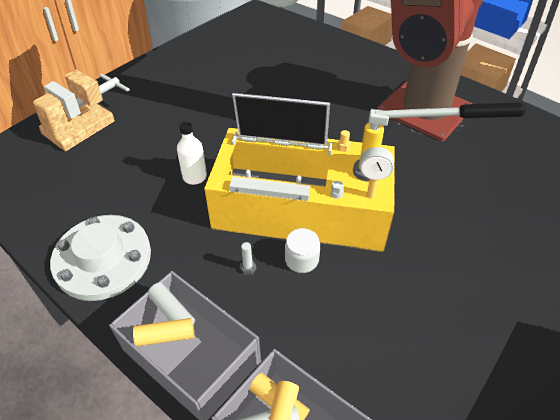

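View pics/top0.png

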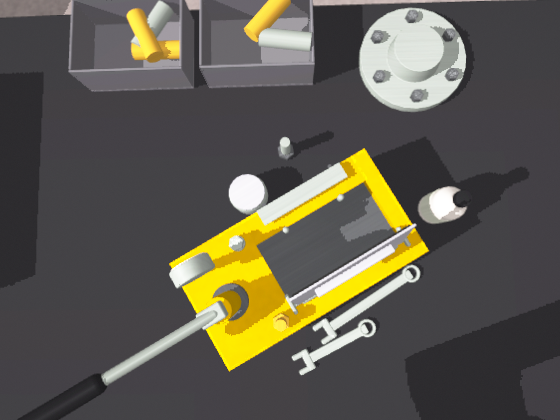

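View pics/wrist0.png

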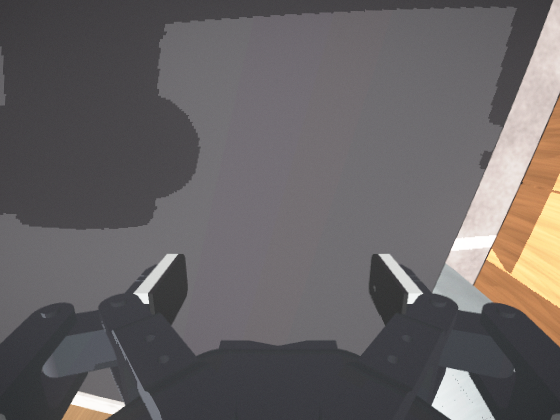

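```bash
cat > h.py <<'E'
import numpy as np, cv2
def ray(m,uv):
    K=m["intrinsics"];k=m["k1"]
    d=(np.array(uv,float)-K[:2,2])/np.array([K[0,0],K[1,1]])
    s=d.copy()
    for _ in range(20): s=d/(1+k*(s@s))
    v=m["R"].T@np.array([s[0],s[1],1]); c=-m["R"].T@m["t"]
    return c,v/np.linalg.norm(v)
def plane(m,uv,z):
    c,v=ray(m,uv); return c+v*(z-c[2])/v[2]
def tri(rays):
    A=0;b=0
    for c,v in rays:
        P=np.eye(3)-np.outer(v,v);A=A+P;b=b+P@c
    return np.linalg.solve(A,b)
def proj(m,X):
    p=m["R"]@np.asarray(X,float)+m["t"];s=p[:2]/p[2]
    s=s*(1+m["k1"]*(s@s));return m["intrinsics"][:2,:2]@s+m["intrinsics"][:2,2]
E
python3 - <<'E'
import cv2
for n,(x0,y0,x1,y1) in {"top":(160,140,440,380),"scene":(170,80,410,260)}.items():
    a=cv2.imread(f"pics/{n}0.png")[y0:y1,x0:x1]
    f=800/(x1-x0); f=min(f,600/(y1-y0))
    cv2.imwrite(f"pics/{n}0z.png",cv2.resize(a,None,fx=f,fy=f,interpolation=cv2.INTER_CUBIC)); print(n,f)
E
```

```text
top 2.5
scene 3.3333333333333335
```

View pics/top0z.png

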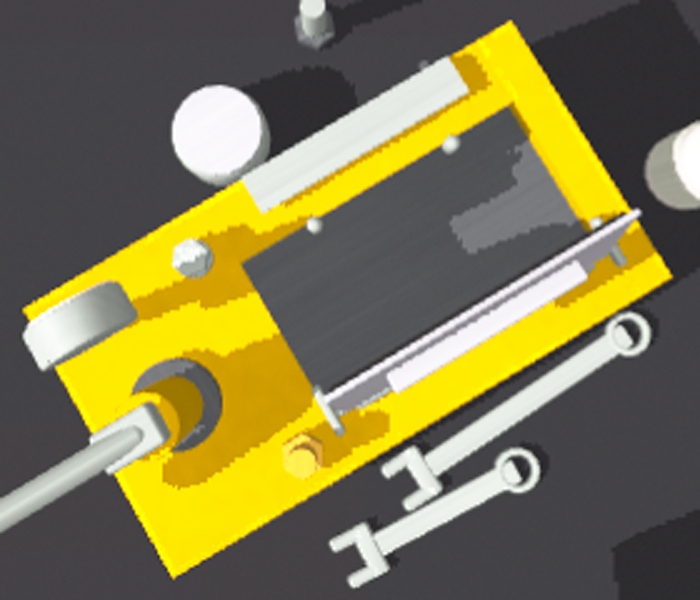

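View pics/scene0z.png

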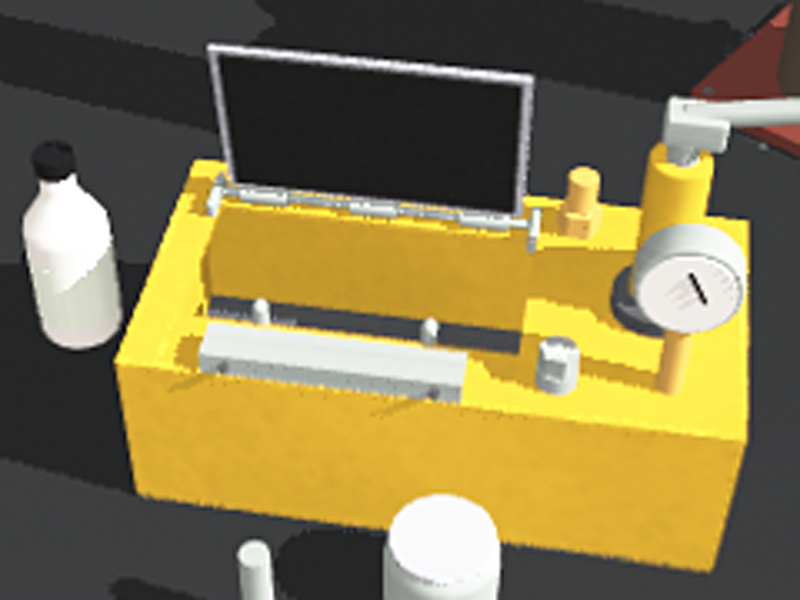

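```bash
python3 - <<'E'
from h import *; from rig import eyes
from scipy.optimize import minimize
T=eyes.camera_model("top");S=eyes.camera_model("scene")
z=lambda u,v:(160+(u-.75)/2.5,140+(v-.75)/2.5)
zs=lambda u,v:(170+(u-1.2)/3.333,80+(v-1.2)/3.333)
tl=np.array([[95,-125],[-95,-125],[-95,235],[95,235]])
P=np.array([plane(T,z(*p),120)[:2] for p in [(511,20),(672,274),(174,578),(23,311)]])
PS=np.array([plane(S,zs(*p),120)[:2] for p in [(117,366),(196,158),(749,219),(747,440)]])
def fit(P):
    a=tl-tl.mean(0);b=P-P.mean(0)
    yaw=np.arctan2((a[:,0]*b[:,1]-a[:,1]*b[:,0]).sum(),(a*b).sum())
    R=np.array([[np.cos(yaw),-np.sin(yaw)],[np.sin(yaw),np.cos(yaw)]])
    t=P.mean(0)-R@tl.mean(0);return yaw,R,t,(P-(tl@R.T+t)).round(1)
for Q in (P,PS): print(fit(Q))
yaw,R,t,_=fit((P+PS)/2) ; print(yaw,t)
tk=lambda X:np.r_[R.T@(np.array(X)[:2]-t),X[2:]]
for p in [(446,57),(469,90),(264,212),(243,180)]: print("lip",tk(plane(T,z(*p),135)).round(1))
for p in [(201,368),(463,400),(205,325),(467,353)]: print("lipS",tk(plane(S,zs(*p),135)).round(1))
for a,b in [((640,210),(209,45))]:
    r=[ray(T,z(*a)),ray(S,zs(*b))];X=tri(r);print("edge",tk(X).round(1),[proj(T,X)-z(*a),proj(S,X)-zs(*b)])
# scene corner on planes y=-93,93
for p,y in [((209,45),-93),((533,77),93)]:
    c,v=ray(S,zs(*p)); ct=tk(c);vt=tk(v+np.r_[t,0]); print(tk and (ct+vt*(y-ct[1])/vt[1]).round(1))
for p,y in [((640,210),-93)]:
    c,v=ray(T,z(*p)); ct=tk(c);vt=tk(v+np.r_[t,0]); print((ct+vt*(y-ct[1])/vt[1]).round(1))
for n,p,h in [("coupl",(303,440),160),("plug",(192,250),146)]: print(n,tk(plane(T,z(*p),h)))
for p in [(388,385),(582,270)]: print("rib@z215",tk(plane(T,z(*p),215)))
E
```

```text
(np.float64(0.5177872976258477), array([[ 0.8689165, -0.4949587],
       [ 0.4949587,  0.8689165]]), array([538.76413159, -92.25157315]), array([[-0.1, -0.6],
       [ 0.4, -0.1],
       [ 0.4,  0.4],
       [-0.7,  0.3]]))
(np.float64(0.5178017243233726), array([[ 0.86890936, -0.49497123],
       [ 0.49497123,  0.86890936]]), array([536.97220357, -90.11989885]), array([[ 2. ,  1.7],
       [-1.9, -1.8],
       [-1.7,  0. ],
       [ 1.5,  0.1]]))
0.5177945264515111 [537.86816832 -91.18573558]
lip [ 93.9 -75.3 135. ]
lip [ 68.6 -76.6 135. ]
lip [ 68.9  72.  135. ]
lip [ 92.8  73.  135. ]
lipS [105.4 -70.4 135. ]
lipS [105.9  77.2 135. ]
lipS [ 71.2 -76.3 135. ]
lipS [ 69.2  75.  135. ]
edge [-39.1 -93.  250.7] [array([-0.64285506,  0.45838012]), array([-0.49811799, -0.12973483])]
[-42.4 -93.  248.2]
[-62.6  93.  233.9]
[-38.7 -93.  254.2]
coupl [-59.19407393 119.68060508 160.        ]
plug [ 70.56476519 120.95196662 146.        ]
rib@z215 [-51.84164283  60.8585284  215.        ]
rib@z215 [-53.30014382 -60.08432196 215.        ]
```

```bash
cat >> h.py <<'E'
YAW=0.518; O=np.array([538.3,-91.7]); C,Sn=np.cos(YAW),np.sin(YAW); R2=np.array([[C,-Sn],[Sn,C]])
from scipy.spatial.transform import Rotation as Rot
def rel(state,tank):  # shift in tool axes to reach tank-frame TCP point
    Rt=Rot.from_euler("xyz",state["tool_rot"]).as_matrix()
    w=np.r_[R2@np.array(tank[:2])+O,tank[2]]
    return Rt.T@(w-state["tool_pos"])
def tank(p): return np.r_[R2.T@(np.array(p)[:2]-O),p[2]]
def where():
    from rig import manip
    s=manip.state(); print("t",round(s["clock"],2),"tank",tank(s["tool_pos"]).round(1),"yawerr",np.degrees(s["tool_rot"][2]-(YAW-np.pi)).round(1),"Ftank",np.r_[R2.T@s["wrist_force"][:2],s["wrist_force"][2]].round(1),"open",round(s["opening"],1),s["joint_positions"].round(2))
    return s
E
python3 - <<'E'
from h import *
s=where(); print(rel(s,[-110,0,325]).round(1))
E
```

```text
t 0.15 tank [-579.9 -258.1  224.4] yawerr -14.6 Ftank [ 0.2 -0.4 -0.7] open 85.6 [-1.43  0.22  1.53  0.    1.39 -0.13]
[-389.5  -99.9 -368.5]
```

arm_command([
  [[0,-20,-50,-10,-5],[0,-60,-100,-50,-10],[0,-100,-100,-90,-14.6],[0,-140,-100,-130,-14.6],[0,-180,-100,-170,-14.6]],
])

```text
clock: 0.78
tool_pos: [292.7, -390.8, 325.3]
tool_rot: [-1.57, 0.0, -2.624]
wrist_force: [-0.1, -0.6, -0.2]
opening: 0.5
```

```bash
python3 - <<'E'
from h import *
s=where(); print(rel(s,[-110,0,325]).round(1))
E
```

```text
t 0.78 tank [-361.5 -138.2  325.3] yawerr -0.0 Ftank [-0.4 -0.5 -0.2] open 0.5 [-1.09 -0.16  1.73  0.    1.57 -0.04]
[-251.4    0.3 -138.4]
```

arm_command([
  [[0,-50,0,-28,0],[0,-100,0,-56,0],[0,-150,0,-83,0],[0,-200,0,-111,0],[0,-250,0,-138,0]],
])

```text
clock: 1.4
tool_pos: [441.6, -147.2, 325.3]
tool_rot: [-1.57, 0.0, -2.624]
wrist_force: [1.6, -0.2, 0.0]
opening: -0.1
```

```bash
python3 - <<'E'
from h import *
from rig import eyes
s=where()
cv2.imwrite("pics/s1.png",cv2.resize(eyes.grab_frame("scene")[60:270,150:430,::-1],None,fx=2.8,fy=2.8))
cv2.imwrite("pics/w1.png",eyes.grab_frame("wrist")[:,:,::-1])
where()
E
```

```text
t 1.4 tank [-1.115e+02 -3.000e-01  3.253e+02] yawerr -0.0 Ftank [ 1.3 -0.9  0. ] open -0.1 [-0.49 -0.22  1.78 -0.    1.58  0.56]
t 1.5 tank [-109.1    1.5  325.2] yawerr 0.4 Ftank [ 0.1 -0.2  0.3] open -0.1 [-0.49 -0.22  1.78  0.    1.58  0.56]
```

View pics/s1.png

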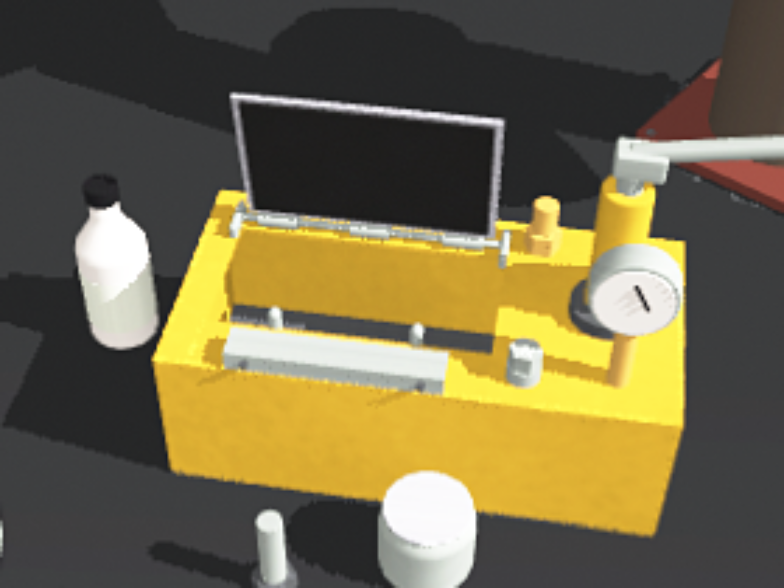

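View pics/w1.png

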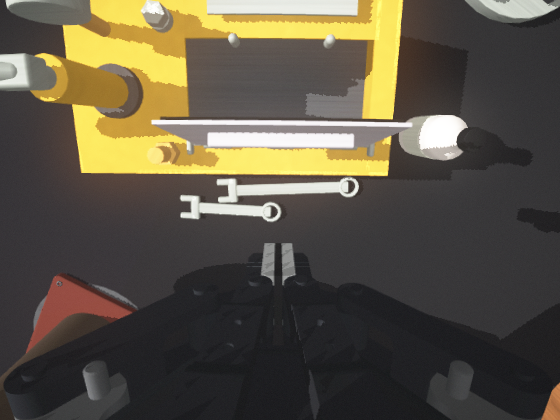

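```bash
python3 - <<'E'
import numpy as np
for r in (116,65,70,78):
  for th in (1.39,1.3,1.2,1.1,1.,.9,.8,.7,.6,.5,.4,.3,.2,.1,0):
    s,c=np.sin(th),np.cos(th); print(r,th,round(-61+r*c-3*s-11,1),round(151+r*s+3*c,1))
E
```

```text
116 1.39 -54.1 265.6
116 1.3 -43.9 263.6
116 1.2 -32.8 260.2
116 1.1 -22.1 255.7
116 1.0 -11.8 250.2
116 0.9 -2.2 243.7
116 0.8 6.7 236.3
116 0.7 14.8 228.0
116 0.6 22.0 219.0
116 0.5 28.4 209.2
116 0.4 33.7 198.9
116 0.3 37.9 188.1
116 0.2 41.1 177.0
116 0.1 43.1 165.6
116 0 44.0 154.0
65 1.39 -63.3 215.5
65 1.3 -57.5 214.4
65 1.2 -51.2 212.7
65 1.1 -45.2 210.3
65 1.0 -39.4 207.3
65 0.9 -33.9 203.8
65 0.8 -28.9 199.7
65 0.7 -24.2 195.2
65 0.6 -20.0 190.2
65 0.5 -16.4 184.8
65 0.4 -13.3 179.1
65 0.3 -10.8 173.1
65 0.2 -8.9 166.9
65 0.1 -7.6 160.5
65 0 -7.0 154.0
70 1.39 -62.4 220.4
70 1.3 -56.2 219.3
70 1.2 -49.4 217.3
70 1.1 -42.9 214.7
70 1.0 -36.7 211.5
70 0.9 -30.8 207.7
70 0.8 -25.4 203.3
70 0.7 -20.4 198.4
70 0.6 -15.9 193.0
70 0.5 -12.0 187.2
70 0.4 -8.7 181.0
70 0.3 -6.0 174.6
70 0.2 -4.0 167.8
70 0.1 -2.6 161.0
70 0 -2.0 154.0
78 1.39 -60.9 228.3
78 1.3 -54.0 227.0
78 1.2 -46.5 224.8
78 1.1 -39.3 221.9
78 1.0 -32.4 218.3
78 0.9 -25.9 214.0
78 0.8 -19.8 209.0
78 0.7 -14.3 203.5
78 0.6 -9.3 197.5
78 0.5 -5.0 191.0
78 0.4 -1.3 184.1
78 0.3 1.6 176.9
78 0.2 3.8 169.4
78 0.1 5.3 161.8
78 0 6.0 154.0
```

arm_command([
  [[0,0,30,0,0],[0,0,58,0,0],[0,-15,58,0,0],[0,-30,58,0,0],[0,-40,58,0,0]],
])

```text
clock: 2.12
tool_pos: [477.5, -129.1, 268.9]
tool_rot: [-1.569, 0.002, -2.623]
wrist_force: [-1.1, -0.1, 0.4]
opening: -0.1
```

```bash
python3 - <<'E'
from h import *
from rig import eyes
s=where()
cv2.imwrite("pics/s2.png",cv2.resize(eyes.grab_frame("scene")[0:270,130:490,::-1],None,fx=2.2,fy=2.2))
where()
E
```

```text
t 2.12 tank [-71.3  -2.4 268.9] yawerr 0.0 Ftank [-1.   0.5  0.4] open -0.1 [-0.42 -0.13  1.8   0.    1.46  0.63]
t 2.17 tank [-70.7  -2.2 268.6] yawerr 0.0 Ftank [ 0.6  0.6 -0.2] open 0.1 [-0.42 -0.12  1.8   0.    1.46  0.63]
```

View pics/s2.png

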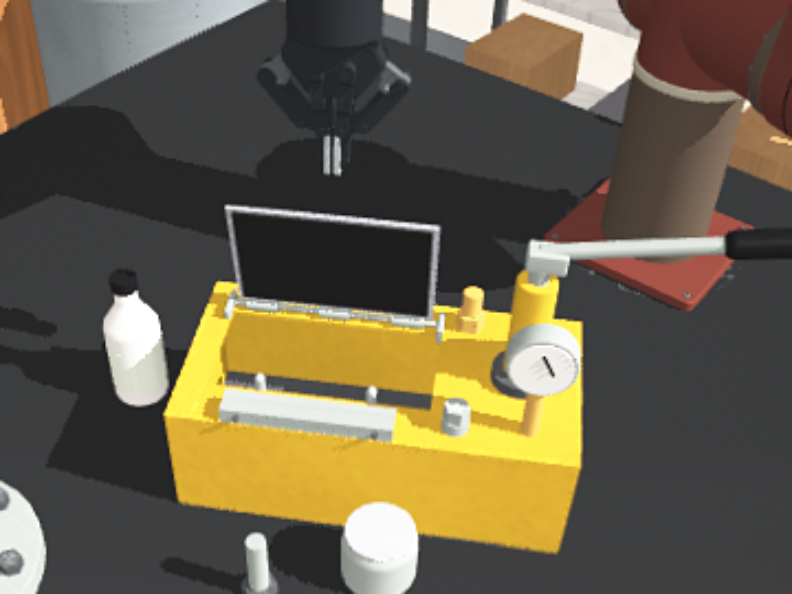

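```bash
python3 - <<'E'
from h import *
from rig import eyes
S=eyes.camera_model("scene")
for p in [(-71,-2,244),(-71,-2,269),(-41,0,249.5)]:
    X=np.r_[R2@np.array(p[:2])+O,p[2]]; u=proj(S,X); print(p,u,(u-[130,0])*2.2)
T=eyes.camera_model("top")
cv2.imwrite("pics/t2.png",cv2.resize(eyes.grab_frame("top")[140:380,160:440,::-1],None,fx=2.5,fy=2.5))
E
```

```text
(-71, -2, 244) [281.24796093  91.05137136] [332.74551405 200.313017  ]
(-71, -2, 269) [281.27957496  80.00365779] [332.81506491 176.00804715]
(-41, 0, 249.5) [279.72211641  97.45328488] [329.3886561  214.39722673]
```

View pics/t2.png

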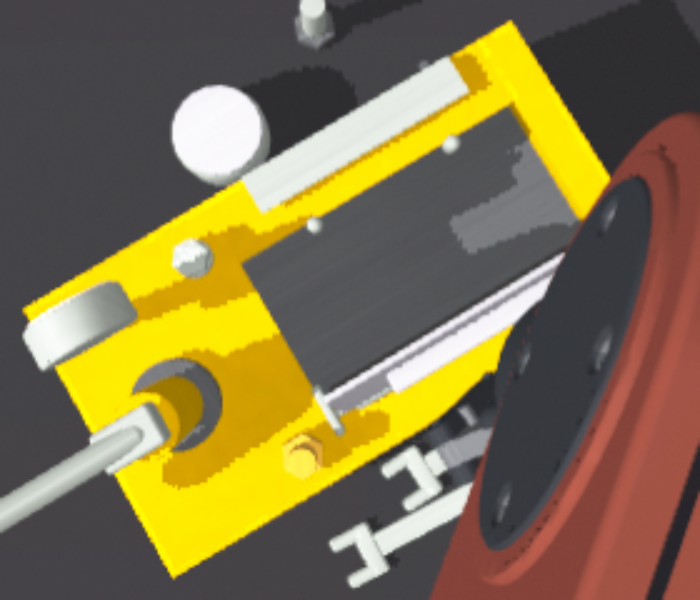

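```bash
python3 - <<'E'
import cv2,numpy as np
a=cv2.imread("pics/s2.png")[60:320,220:450]
a=np.clip((a/255.)**0.5*255,0,255).astype('uint8')
cv2.imwrite("pics/s2z.png",cv2.resize(a,None,fx=2.3,fy=2.3))
E
```

```text
(no output)
```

View pics/s2z.png

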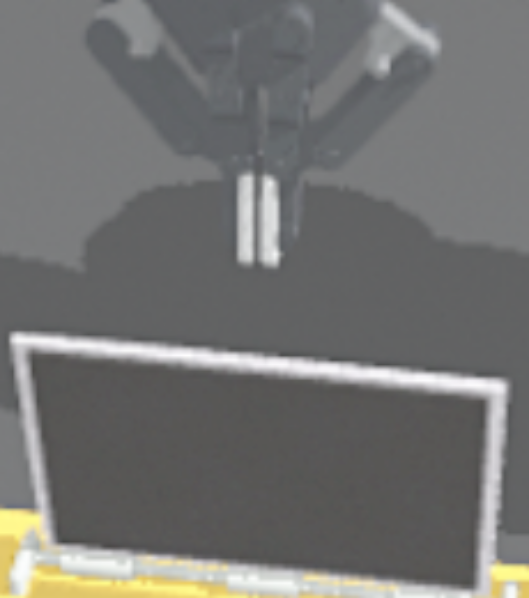

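```bash
python3 - <<'E'
from h import *
from rig import eyes,manip
s=manip.state(); W=eyes.camera_model("wrist"); im=eyes.grab_frame("wrist")
Rt=Rot.from_euler("xyz",s["tool_rot"]).as_matrix()
for y in (-20,0,6,25):
  for x in (-11,11): print(x,y,proj(W,s["tool_pos"]+Rt@np.array([x,y,0])).round(1), (W["R"]@(s["tool_pos"]+Rt@np.array([x,y,0]))+W["t"]).round(0))
cv2.imwrite("pics/w2.png",im[:,:,::-1])
c=im[200:320,220:340,::-1];c=np.clip((c/255.)**.6*255,0,255).astype('uint8')
cv2.imwrite("pics/w2z.png",cv2.resize(c,None,fx=5,fy=5))
E
```

```text
-11 -20 [280.2 250.9] [  1.  19. 138.]
11 -20 [280.1 294.2] [  1.  41. 144.]
-11 0 [279.9 235.5] [  1.  14. 158.]
11 0 [279.8 274.3] [  1.  35. 163.]
-11 6 [279.8 231.5] [  1.  13. 163.]
11 6 [279.7 269.2] [  1.  34. 169.]
-11 25 [279.6 220.8] [  1.   8. 182.]
11 25 [279.5 255.2] [  1.  29. 187.]
```

View pics/w2z.png

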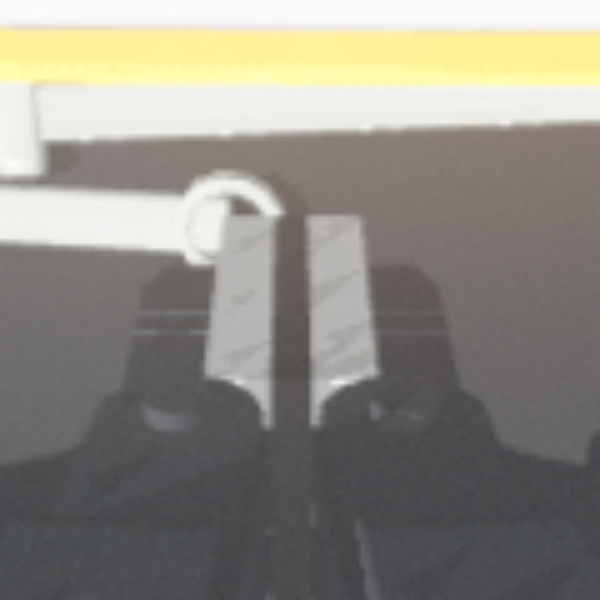

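View pics/w2.png

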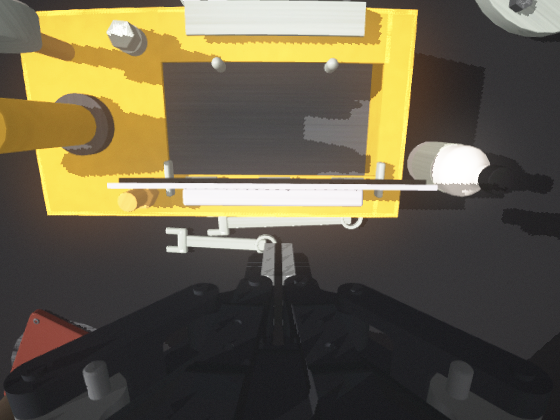

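```bash
python3 - <<'E'
from h import *
from rig import eyes,manip
s=where(); W=eyes.camera_model("wrist");S=eyes.camera_model("scene")
a,b=ray(W,(278.4,243)),ray(S,(281,79.6))
X=tri([a,b]);print(tank(X),proj(W,X),proj(S,X))
print(tank(X)-tank(s["tool_pos"]))
# wrist camera position rel tcp
print(tank(-W["R"].T@W["t"])-tank(s["tool_pos"]))
E
```

```text
t 2.27 tank [-72.1  -1.8 268. ] yawerr 0.0 Ftank [-0.4 -0.4 -0. ] open 0.0 [-0.42 -0.13  1.81 -0.    1.46  0.63]
[-62.34867439  -1.0832259  275.37077182] [278.48604209 242.98010145] [281.02290441  79.59789235]
[9.7916679  0.75845234 7.33498972]
[ 65.69157326   1.30157931 148.40222966]
```

arm_command([
  [[0,20,0,0,0],[0,30,20,0,0],[0,30,40,0,0],[0,30,40,0,0]],
])

```text
clock: 2.78
tool_pos: [447.7, -144.2, 226.0]
tool_rot: [-1.573, -0.002, -2.625]
wrist_force: [-0.1, 0.4, -0.2]
opening: 0.0
```

```bash
python3 - <<'E'
from h import *
from rig import eyes,manip
s=where(); W=eyes.camera_model("wrist")
cv2.imwrite("pics/w3.png",eyes.grab_frame("wrist")[:,:,::-1])
a=eyes.grab_frame("scene")[50:170,200:360,::-1];a=np.clip((a/255.)**.5*255,0,255).astype('uint8')
cv2.imwrite("pics/s3.png",cv2.resize(a,None,fx=5,fy=5))
S=eyes.camera_model("scene")
p=tank(s["tool_pos"])
for d in (0,-25,7):
    q=p+[11,0,d];X=np.r_[R2@q[:2]+O,q[2]];print(d,(proj(S,X)-[200,50])*5)
E
```

```text
t 2.77 tank [-104.8   -0.7  226. ] yawerr -0.1 Ftank [ 0.1  0.4 -0.2] open 0.0 [-0.48 -0.16  1.91 -0.    1.39  0.58]
0 [418.43950898 212.17087243]
-25 [418.08168902 263.81439446]
7 [418.54268877 197.39129436]
```

View pics/w3.png

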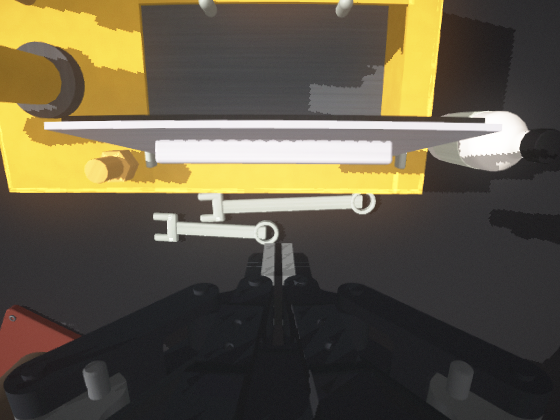

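View pics/s3.png

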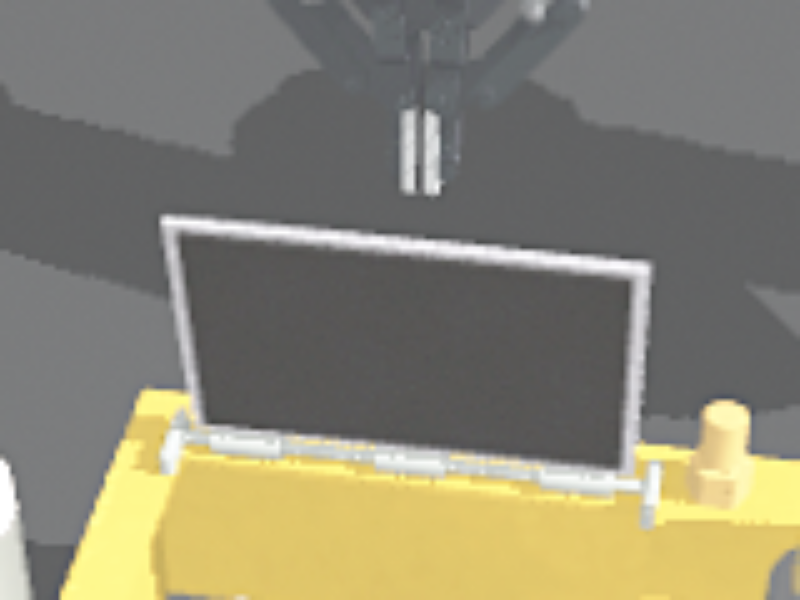

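arm_command([
  [[0,-12,0,0,0],[0,-24,0,0,0],[0,-32,0,0,0],[0,-38,0,0,0],[0,-38,0,0,0]],
])

```text
clock: 3.5
tool_pos: [483.0, -124.9, 227.1]
tool_rot: [-1.571, -0.0, -2.623]
wrist_force: [-1.2, 0.7, -0.4]
opening: -0.2
```

```bash
python3 - <<'E'
from h import *
from rig import eyes,manip
s=where()
cv2.imwrite("pics/w4.png",eyes.grab_frame("wrist")[:,:,::-1])
a=eyes.grab_frame("scene")[50:170,200:360,::-1];a=np.clip((a/255.)**.5*255,0,255).astype('uint8')
cv2.imwrite("pics/s4.png",cv2.resize(a,None,fx=5,fy=5))
where()
E
```

```text
t 3.5 tank [-64.5  -1.4 227.1] yawerr 0.0 Ftank [-0.7  1.2 -0.4] open -0.2 [-0.41 -0.09  1.85 -0.    1.38  0.64]
t 3.6 tank [-65.   -1.5 227.2] yawerr -0.0 Ftank [-0.6 -0.3 -0.2] open -0.1 [-0.41 -0.09  1.85 -0.    1.38  0.64]
```

View pics/w4.png

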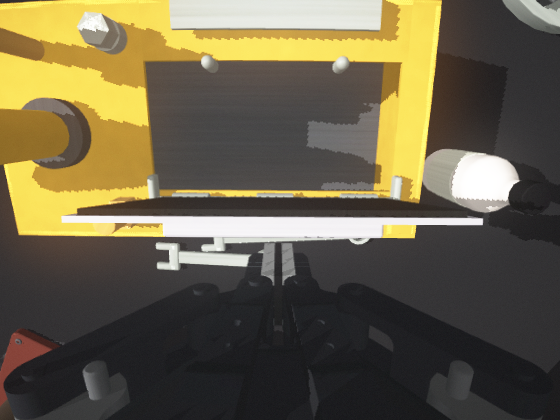

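View pics/s4.png

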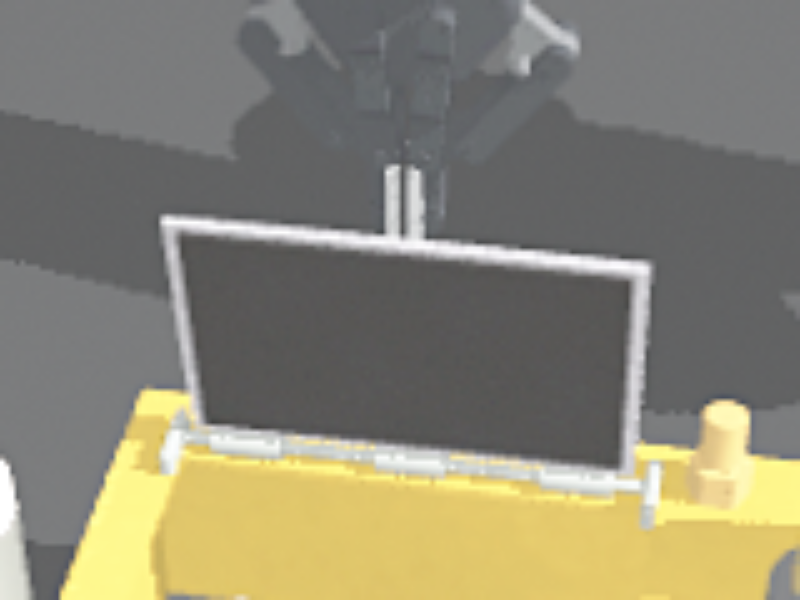

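arm_command([
  [[0,-4,0,0,0],[0,-8,0,0,0],[0,-12,0,0,0],[0,-15,0,0,0],[0,-15,0,0,0]],
])

```text
clock: 4.22
tool_pos: [495.9, -117.7, 227.2]
tool_rot: [-1.571, -0.0, -2.624]
wrist_force: [0.1, 0.3, -0.1]
opening: -0.1
```

```bash
python3 - <<'E'
from h import *
from rig import eyes,manip
s=where()
cv2.imwrite("pics/w5.png",eyes.grab_frame("wrist")[:,:,::-1])
a=eyes.grab_frame("scene")[50:170,200:360,::-1];a=np.clip((a/255.)**.5*255,0,255).astype('uint8')
cv2.imwrite("pics/s5.png",cv2.resize(a,None,fx=5,fy=5))
where()
E
```

```text
t 4.22 tank [-49.7  -1.6 227.2] yawerr -0.0 Ftank [ 0.3  0.2 -0.1] open -0.1 [-0.39 -0.06  1.82  0.    1.38  0.67]
t 4.33 tank [-49.9  -1.6 227.3] yawerr -0.0 Ftank [-0.5 -0.3  0.3] open 0.1 [-0.39 -0.06  1.82  0.    1.38  0.66]
```

View pics/w5.png

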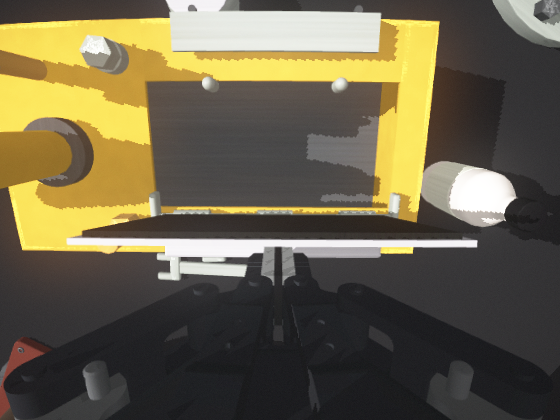

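View pics/s5.png

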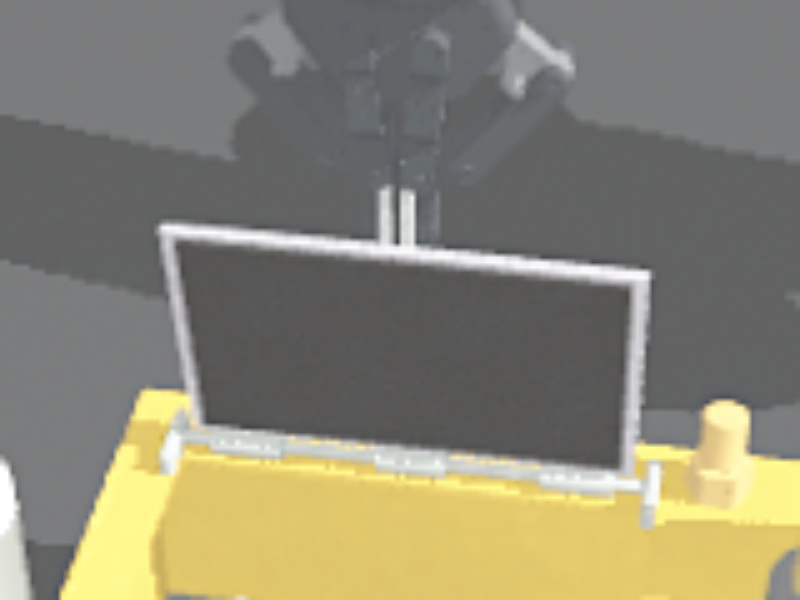

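arm_command([
  [[0,-6,0,0,0],[0,-12,0,0,0],[0,-17,0,0,0],[0,-22,2,0,0],[0,-27,4,0,0]],
])

```text
clock: 4.95
tool_pos: [519.6, -104.3, 223.2]
tool_rot: [-1.571, 0.0, -2.624]
wrist_force: [0.5, -0.7, 0.4]
opening: -0.0
```

arm_command([
  [[0,-5,3,0,0],[0,-10,6,0,0],[0,-15,9,0,0],[0,-20,12,0,0],[0,-20,12,0,0]],
])

```text
clock: 5.58
tool_pos: [536.6, -94.3, 210.8]
tool_rot: [-1.571, -0.0, -2.624]
wrist_force: [0.2, 1.4, -0.0]
opening: 0.1
```

```bash
python3 - <<'E'
from h import *
from rig import eyes,manip
s=where()
cv2.imwrite("pics/w6.png",eyes.grab_frame("wrist")[:,:,::-1])
a=eyes.grab_frame("scene")[50:200,200:360,::-1];a=np.clip((a/255.)**.5*255,0,255).astype('uint8')
cv2.imwrite("pics/s6.png",cv2.resize(a,None,fx=4,fy=4))
where()
E
```

```text
t 5.58 tank [ -2.7  -1.4 210.8] yawerr -0.0 Ftank [ 0.8  1.1 -0. ] open 0.1 [-0.32  0.04  1.75  0.    1.35  0.73]
t 5.67 tank [ -2.9  -1.6 211.3] yawerr -0.0 Ftank [-1.5  0.3  0.7] open 0.1 [-0.32  0.04  1.75 -0.    1.35  0.73]
```

View pics/w6.png

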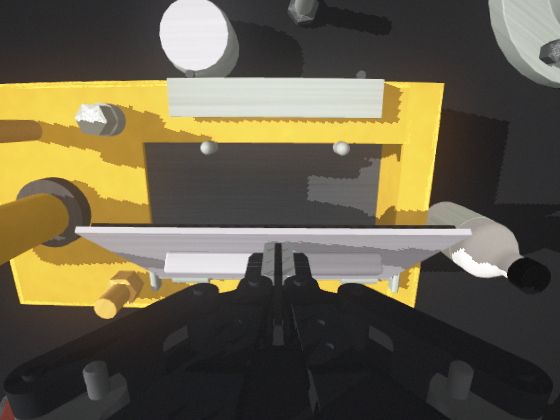

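View pics/s6.png

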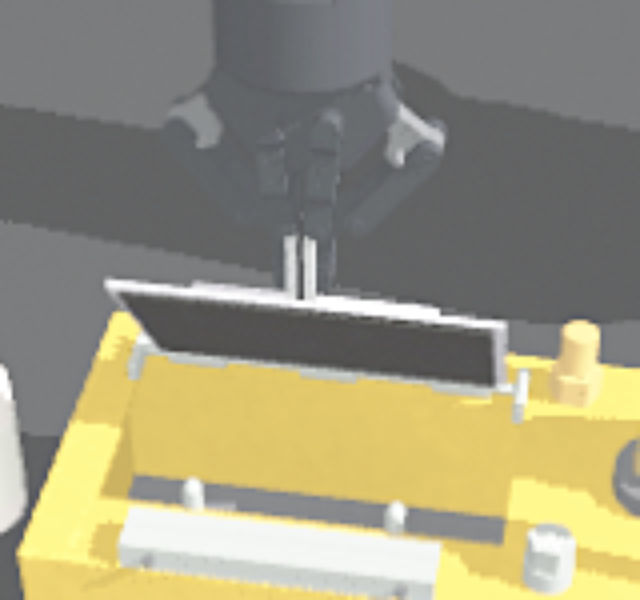

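arm_command([
  [[0,4,-12,0,0],[0,20,-15,0,0],[0,36,-15,0,0],[0,36,5,0,0],[0,36,25,0,0]],
])

```text
clock: 6.3
tool_pos: [504.4, -113.2, 186.2]
tool_rot: [-1.57, 0.001, -2.625]
wrist_force: [-0.6, -0.0, -0.4]
opening: 0.2
```

```bash
python3 - <<'E'
from h import *
from rig import eyes,manip
s=where()
cv2.imwrite("pics/w7.png",eyes.grab_frame("wrist")[:,:,::-1])
a=eyes.grab_frame("scene")[50:200,200:360,::-1];a=np.clip((a/255.)**.5*255,0,255).astype('uint8')
cv2.imwrite("pics/s7.png",cv2.resize(a,None,fx=4,fy=4))
where()
S=eyes.camera_model("scene")
for u in [(200+106/4,50+285/4,-93),(200+505/4,50+324/4,93)]:
    c,v=ray(S,u[:2]); ct=tank(c);vt=np.r_[R2.T@v[:2],v[2]]; print((ct+vt*(u[2]-ct[1])/vt[1]).round(1))
E
```

```text
t 6.3 tank [-40.1  -1.9 186.2] yawerr -0.1 Ftank [-0.5  0.3 -0.4] open 0.2 [-0.37 -0.01  1.85 -0.    1.3   0.68]
t 6.4 tank [-41.1  -0.3 183.9] yawerr -0.1 Ftank [-0.8  0.2 -0.1] open 0.2 [-0.37 -0.01  1.85 -0.    1.3   0.68]
[  9.8 -93.  220. ]
[-39.1  93.  183. ]
```

View pics/w7.png

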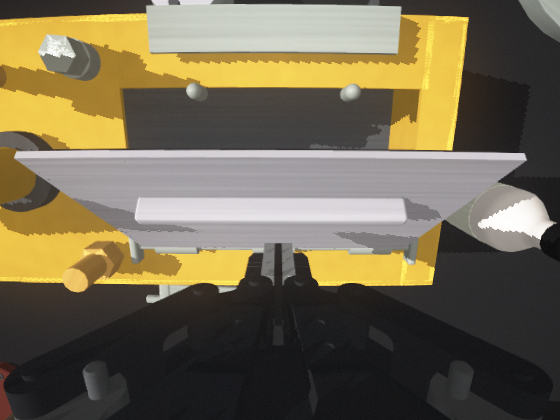

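View pics/s7.png

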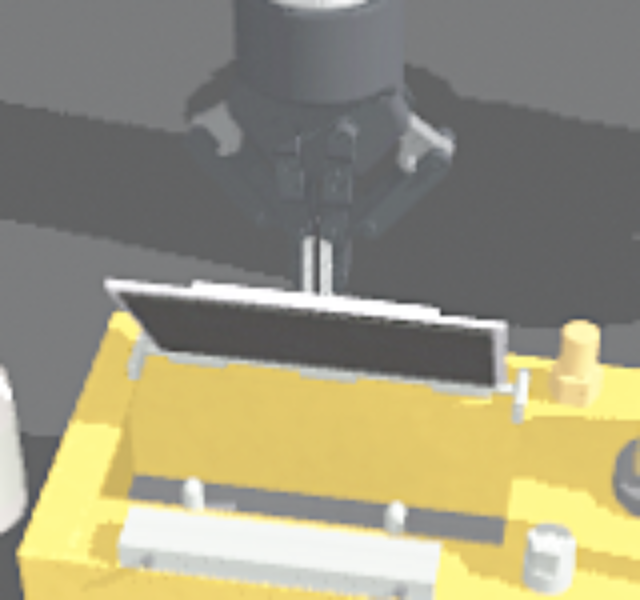

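arm_command([
  [[0,-2,10,0,0],[0,-4,18,0,0],[0,-7,21,0,0],[0,-10,24,0,0],[0,-13,26,0,0]],
])

```text
clock: 7.02
tool_pos: [516.9, -105.8, 160.3]
tool_rot: [-1.571, 0.0, -2.624]
wrist_force: [-0.2, 0.3, 0.8]
opening: -0.0
```

```bash
python3 - <<'E'
from h import *
from rig import eyes,manip
s=where()
cv2.imwrite("pics/w8.png",eyes.grab_frame("wrist")[:,:,::-1])
where()
E
```

```text
t 7.03 tank [-25.6  -1.6 160.3] yawerr -0.0 Ftank [-0.1  0.4  0.8] open -0.0 [-0.35  0.04  1.85  0.    1.25  0.7 ]
t 7.08 tank [-25.4  -1.5 160. ] yawerr -0.0 Ftank [0.2 0.9 0. ] open -0.0 [-0.35  0.04  1.85  0.    1.25  0.7 ]
```

View pics/w8.png

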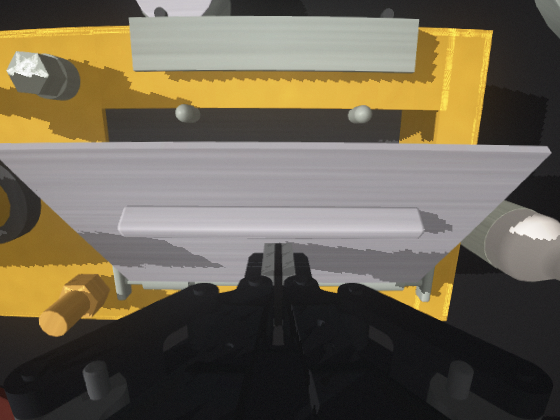

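arm_command([
  [[0,-5,5,0,0],[0,-10,9,0,0],[0,-15,13,0,0],[0,-19,17,0,0],[0,-19,17,0,0]],
])

```text
clock: 7.7
tool_pos: [533.0, -96.2, 142.8]
tool_rot: [-1.571, -0.001, -2.624]
wrist_force: [-0.7, -0.1, 0.1]
opening: 0.2
```

```bash
python3 - <<'E'
from h import *
from rig import eyes,manip
s=where()
cv2.imwrite("pics/w9.png",eyes.grab_frame("wrist")[:,:,::-1])
a=eyes.grab_frame("scene")[60:210,200:360,::-1];a=np.clip((a/255.)**.7*255,0,255).astype('uint8')
cv2.imwrite("pics/s9.png",cv2.resize(a,None,fx=4,fy=4))
where()
E
```

```text
t 7.7 tank [ -6.8  -1.3 142.8] yawerr 0.0 Ftank [-0.6  0.3  0.1] open 0.2 [-0.32  0.1   1.83  0.    1.22  0.73]
t 7.8 tank [ -6.9  -1.6 143.2] yawerr -0.0 Ftank [-0.3  0.5  0.6] open -0.1 [-0.32  0.1   1.83 -0.    1.22  0.73]
```

View pics/w9.png

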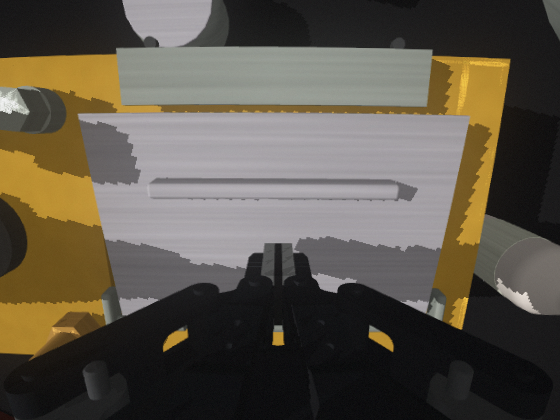

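View pics/s9.png

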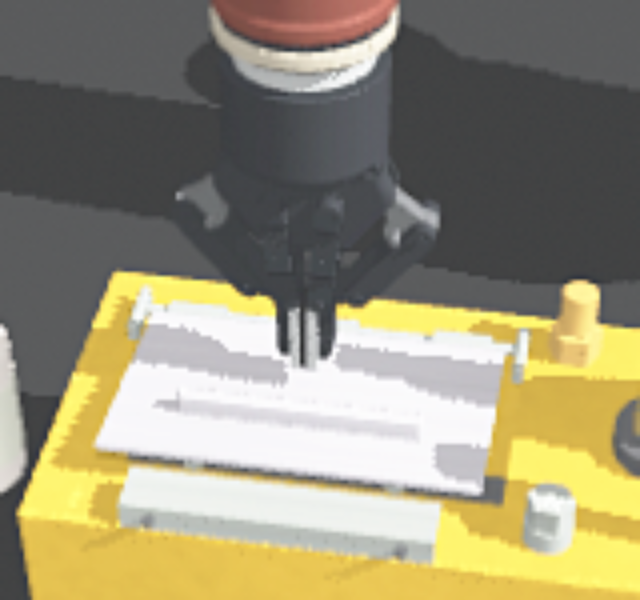

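```bash
python3 - <<'E'
from h import *
from rig import eyes,manip
S=eyes.camera_model("scene");W=eyes.camera_model("wrist")
def onY(m,u,y):
    c,v=ray(m,u); ct=tank(c);vt=np.r_[R2.T@v[:2],v[2]]; return (ct+vt*(y-ct[1])/vt[1]).round(1)
print(onY(S,(200+98/4,60+450/4),-93),onY(S,(200+482/4,60+492/4),93))
print(onY(W,(79,114),93),onY(W,(468,117),-93))
# widths: use edge length 186 in wrist
a,va=ray(W,(79,114));b,vb=ray(W,(468,117))
X=tri([ray(W,(468,117)),ray(S,(200+98/4,60+450/4))]);print(tank(X))
X=tri([ray(W,(79,114)),ray(S,(200+482/4,60+492/4))]);print(tank(X))
E
```

```text
[ 55.7 -93.  130.3] [17.1 93.  94.1]
[ 64.7  93.  144.2] [ 63.4 -93.  139.2]
[ 63.7261788  -91.3923962  139.20021316]
[ 64.82859734  95.16662316 140.76806145]
```

arm_command([
  [[0,-5,3,0,0],[0,-10,7,0,0],[0,-14,11,0,0],[0,-14,14,0,0],[0,-14,15,0,0]],
])

```text
clock: 8.43
tool_pos: [545.9, -89.4, 128.7]
tool_rot: [-1.57, 0.001, -2.624]
wrist_force: [1.3, 3.4, 3.9]
opening: 0.1
```

```bash
python3 - <<'E'
from h import *
from rig import eyes
where()
cv2.imwrite("pics/w10.png",eyes.grab_frame("wrist")[:,:,::-1])
where()
E
```

```text
t 8.43 tank [  7.7  -1.7 128.7] yawerr -0.0 Ftank [2.8 2.3 3.9] open 0.1 [-0.31  0.14  1.81  0.    1.19  0.75]
t 8.47 tank [  7.6  -1.8 128.7] yawerr -0.0 Ftank [ 2.2 -0.   3.7] open -0.2 [-0.31  0.14  1.81  0.    1.19  0.75]
```

View pics/w10.png

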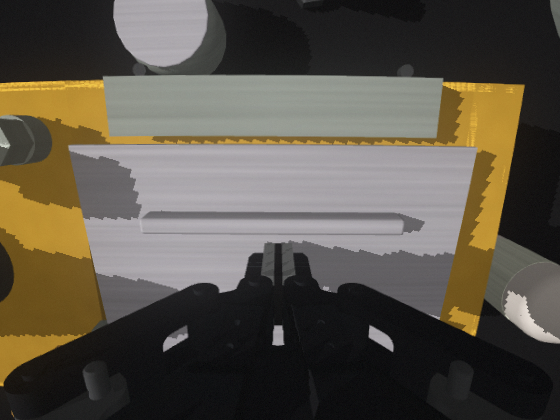

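arm_command([
  [[0,0,2,0,0],[0,0,4,0,0],[0,0,6,0,0],[0,0,6,0,0]],
])

```text
clock: 8.98
tool_pos: [546.0, -89.4, 123.0]
tool_rot: [-1.57, 0.002, -2.624]
wrist_force: [2.1, 3.7, 5.6]
opening: 0.2
```

```bash
python3 -c "
from h import *
where()"
```

```text
t 8.97 tank [  7.9  -1.9 123. ] yawerr -0.0 Ftank [3.7 2.2 5.6] open 0.2 [-0.31  0.15  1.81  0.    1.18  0.75]
```

arm_command([
  [[0,0,1,0,0],[0,0,2,0,0],[0,0,2,0,0]],
])

```text
clock: 9.35
tool_pos: [546.2, -89.4, 122.6]
tool_rot: [-1.57, 0.002, -2.624]
wrist_force: [-1.8, 5.6, 15.6]
opening: 0.2
```

```bash
python3 -c "
from h import *
where()"
```

```text
t 9.35 tank [  7.9  -1.9 122.6] yawerr -0.0 Ftank [ 1.2  5.7 15.6] open 0.2 [-0.31  0.15  1.81  0.    1.18  0.75]
```

arm_command([
  [[0,-3,0,0,0],[0,-6,0,0,0],[0,-9,0,0,0],[0,-12,0,0,0],[0,-12,0,0,0]],
])

```text
clock: 9.98
tool_pos: [555.8, -84.1, 122.5]
tool_rot: [-1.57, -0.0, -2.624]
wrist_force: [-5.8, 1.8, 17.0]
opening: -0.2
```

```bash
python3 - <<'E'
from h import *
from rig import eyes
where()
cv2.imwrite("pics/w11.png",eyes.grab_frame("wrist")[:,:,::-1])
where()
E
```

```text
t 9.97 tank [ 19.   -2.1 122.5] yawerr -0.0 Ftank [-4.2  4.4 17. ] open -0.2 [-0.29  0.17  1.79 -0.    1.18  0.76]
t 10.03 tank [ 19.   -2.1 122.5] yawerr -0.0 Ftank [-4.1  5.5 15.4] open -0.0 [-0.29  0.17  1.79 -0.    1.18  0.76]
```

View pics/w11.png

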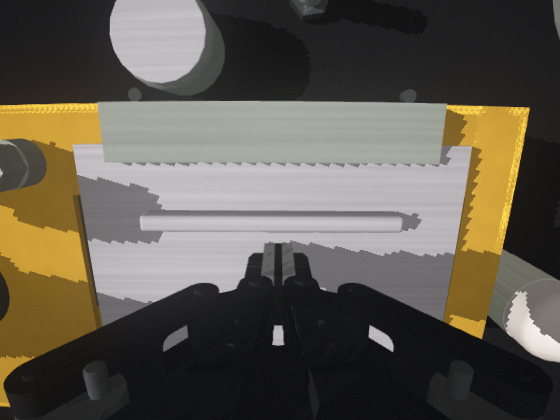

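arm_command([
  [[0,-3,0,0,0],[0,-6,0,0,0],[0,-9,0,0,0],[0,-12,0,0,0],[0,-12,0,0,0]],
])

```text
clock: 10.65
tool_pos: [565.3, -79.7, 122.3]
tool_rot: [-1.569, -0.003, -2.624]
wrist_force: [-9.5, -3.6, 17.7]
opening: -0.1
```

```bash
python3 - <<'E'
from h import *
from rig import eyes
where()
cv2.imwrite("pics/w12.png",eyes.grab_frame("wrist")[:,:,::-1])
where()
E
```

```text
t 10.65 tank [ 29.4  -2.9 122.3] yawerr -0.0 Ftank [-10.1   1.6  17.7] open -0.1 [-0.28  0.19  1.76 -0.    1.19  0.78]
t 10.7 tank [ 29.4  -2.9 122.3] yawerr -0.0 Ftank [-8.9  1.9 17.3] open 0.3 [-0.28  0.19  1.76 -0.    1.19  0.78]
```

View pics/w12.png

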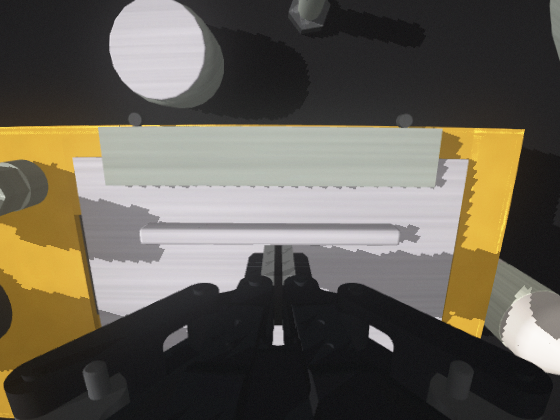

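arm_command([
  [[0,-2,0,0,0],[0,-4,0,0,0],[0,-5,0,0,0],[0,-5,0,0,0]],
])

```text
clock: 11.2
tool_pos: [566.9, -78.9, 121.9]
tool_rot: [-1.57, -0.01, -2.624]
wrist_force: [-18.8, -9.8, 23.3]
opening: -0.0
```

```bash
python3 - <<'E'
from h import *
from rig import eyes
where()
W=eyes.camera_model("wrist")
im=eyes.grab_frame("wrist")
cv2.imwrite("pics/w13.png",im[:,:,::-1])
where()
E
```

```text
t 11.2 tank [ 31.2  -3.  121.9] yawerr -0.0 Ftank [-21.2   0.8  23.3] open -0.0 [-0.27  0.2   1.76 -0.01  1.19  0.78]
t 11.25 tank [ 31.2  -3.  121.9] yawerr -0.0 Ftank [-20.7   2.2  22.4] open -0.0 [-0.27  0.2   1.76 -0.01  1.19  0.78]
```

View pics/w13.png

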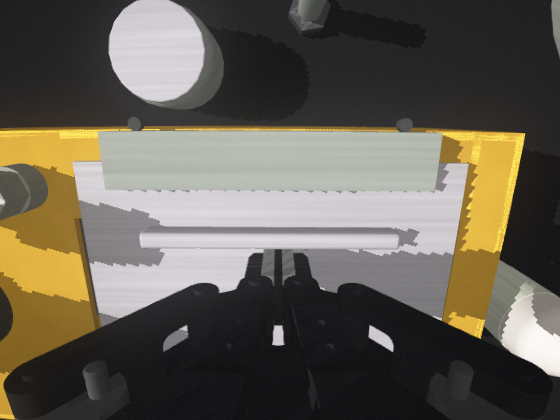

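arm_command([
  [[0,0,-4,0,0],[0,0,-8,0,0],[0,2,-25,0,0],[0,5,-55,0,0],[0,10,-90,0,0]],
])

```text
clock: 11.88
tool_pos: [561.3, -80.2, 211.0]
tool_rot: [-1.571, -0.001, -2.624]
wrist_force: [1.0, -0.1, 0.0]
opening: -0.1
```

arm_command([
  [[0,40,-30,0,0],[0,80,-50,0,0],[0,120,-50,0,0],[0,160,-50,20,0],[0,200,-50,40,0]],
])

```text
clock: 12.5
tool_pos: [407.0, -214.8, 261.2]
tool_rot: [-1.569, 0.001, -2.623]
wrist_force: [1.0, -0.8, 1.0]
opening: 0.0
```

```bash
python3 - <<'E'
from h import *
from rig import eyes
where()
for n in("top","scene","wrist"): cv2.imwrite(f"pics/{n}14.png",eyes.grab_frame(n)[:,:,::-1])
cv2.imwrite("pics/t14z.png",cv2.resize(cv2.imread("pics/top14.png")[140:380,160:440],None,fx=2.5,fy=2.5))
cv2.imwrite("pics/s14z.png",cv2.resize(cv2.imread("pics/scene14.png")[80:280,170:410],None,fx=3,fy=3))
where()
E
```

```text
t 12.5 tank [-175.1  -41.9  261.2] yawerr 0.0 Ftank [ 0.5 -1.2  1. ] open 0.0 [-0.66 -0.21  1.89 -0.    1.46  0.4 ]
t 12.65 tank [-175.4  -42.4  261. ] yawerr -0.2 Ftank [ 1.  -0.4  0.1] open 0.0 [-0.66 -0.21  1.89 -0.    1.46  0.4 ]
```

View pics/t14z.png

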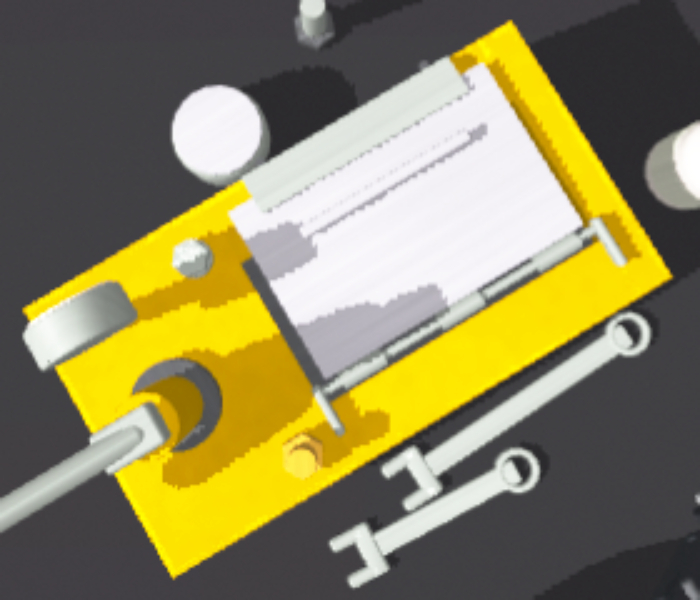

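View pics/s14z.png

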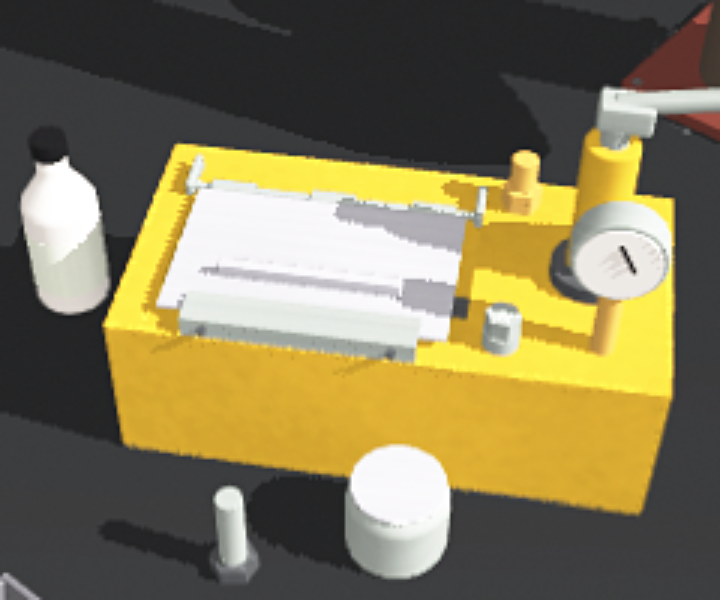

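```bash
python3 - <<'E'
from h import *
from rig import eyes,manip
T=eyes.camera_model("top")
for p in [(484,65),(229,210)]: print("corner",tank(plane(T,(160+(p[0]-.75)/2.5,140+(p[1]-.75)/2.5),129+1)).round(1))
for p in [(264,212),(469,90)]: print("lip",tank(plane(T,(160+(p[0]-.75)/2.5,140+(p[1]-.75)/2.5),135)).round(1))
print(manip.finish_job())
E
```

```text
corner [ 77.7 -93.5 130. ]
corner [ 81.6  90.8 130. ]
lip [ 68.8  72.6 135. ]
lip [ 68.5 -75.9 135. ]
the job is handed in; nothing more can be done
None
```

The water tank's cover is closed: I folded it over, pressed it flat and pushed it forward by its rib to the slide stop. I handed the job in at about 12.7 s.

- **Slide:** the last picture from above puts the free edge 9 to 13 mm beneath the lip, against the 7 mm needed. At the end of the push the forward force rose to about 21 N with the fingertip at the expected full-slide position.
- **Flatness:** I did not measure the cover's angle after lifting off. The pictures show it lying flat and held under the lip.
- **Loose parts:** the coupling, plug, spanners, bolt, bottle and tin all appear where they stood. I judged this by eye and did not measure it.
- **Contact:** the pushing was done on the outer face and rib only, and the seal was not touched as far as the pictures show. The arm finished clear of everything, with about 1 N or less on the wrist.
- **A check that disagreed:** the closed fingertips looked about 7 mm behind the TCP instead of 25 mm ahead as stated. A touch on the cover agreed with the pictures, so I worked with the measured value.

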